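Pack a second bench stone over a separator sheet

ROBOT

A 7-joint arm with a two-finger parallel gripper is mounted at the origin on the work surface. World frame = base frame: x ahead of the robot, y to its left, z up, the work surface at z = 0. Lengths are in m, angles in rad, forces in N, time in s.
With the tool pointing down it reaches from about 0.425 to 0.925 m from the base axis. Payload 6.8 kg.
Tool frame: the origin (TCP) lies between the finger pads; the fingertips stand r.tip_reach ahead of it and the grasp point (between the pads) lies 11 mm behind it (r.tip_reach is the distance from the TCP to the fingertips, in m); z points along the fingers, y is the direction in which the jaws open and shut (so a half turn about z gives the same grasp; the last joint's range is limited). The gripper opens to 85 mm and grips with 20 to 120 N. Pads are 22 mm wide; open, the fingers measure 114 mm over their backs; the gripper's body (76 mm by 85 mm) begins 54 mm behind the grasp point. The pads swing forward as they close: fully open they stand 13 mm farther back than shut.
Start: joints at [1.157, 0.477, 0.022, 1.555, -0.011, 1.109, -0.083], TCP at [0.203, -0.644, 0.239] pointing down, gripper open.
Joint ranges: [-2.96, 2.96], [-0.34, 2.1], [-1.41, 1.46], [0.24, 2.44], [-1.37, 4.51], [0.17, 1.92], [-2.96, 2.96]. Speed limits (rad/s): [2.39, 2.39, 3.14, 3.14, 3.14, 3.14, 3.14].

INTERFACE

Orientations are given as a rotation vector (axis times angle).
In Python, from bench import r, eyes, spotter gives the robot as it stands.
- The arm moves only by the tool carry_out, never from a script. Its argument "series" is text: rows parted by semicolons, each of 5 numbers parted by spaces: the shift along the tool's x, y, z in cm, then the turn about the tool's z in rad, then the opening, from 0 (shut) to 1 (fully open). In form: x y z yaw gripper; .... A call has 1 to 8 rows; each row shifts and turns the commanded pose from where the row before left it, along the tool's axes as they then stand; what a row does not reach is not made up. A row lasts 1/8 s, in which the tool goes at most 62.5 mm and 10.7 degrees, less where a joint would pass 70% of its speed; a pose out of reach is approached as far as the arm can. A call with a gripper value outside its range is refused whole. The fingers move at their own pace and stop on an object; "grip_force" is the grip in N (left out, the last holds). Time passes only in rows, so rows that do not move let the fingers close. It gives the time, the measured TCP pose, the force and the opening at its end, in the units of the state.
- r.get_obs(): the state, without advancing time (a new reading comes with each control period).
- eyes.grab_frame(name): name is "side" or "top" or "wrist"; returns a dict with "color" (400x640x3 uint8, blue, green, red), "intrinsics" (3x3 intrinsics, pixels), "D" ([k1, k2, p1, p2, k3] as OpenCV has them; the pictures are not rectified), "R" (3x3) and "t" (3): a world point X has camera coordinates R X + t; the wrist camera has in their place "T_tool_cam" (4x4, takes a point from camera to tool coordinates, whose origin is the TCP and whose axes are the flange's). Camera axes: x right, y down, z forward; pixel columns grow to the right and rows downward; lengths in m; the calibration is good to about 2 mm. A picture is of the moment at which its call begins: read the wrist's pose just before it. There is no depth.
- r.hand_in(): hands the job in, once; it reports no verdict.
Trained networks look in a picture, given as the dict that the camera call returned (one of the last four; its "shot" number tells which), for a name from the list of things; names that differ only in an ending like _2 or _b are one class to them, and where a whole thing is asked for, a point or a joint stands for the part that bears it (a point fixed in the world has none). Each returns a list of dicts, best first, with "confidence" (0 to 1); they miss things now and then, are a little off and sometimes report something else, mostly with a low value. They report only what shows in the picture. A call takes as long as a camera call. They do not tell look-alikes from the thing itself.
- spotter.search_frame(picture, query): "uv" ([column, row] in pixels, amid what is visible of it).
- spotter.trace(picture, query): "pixels" (400x640 bool, what is visible of it) and "uv" ([column, row] in pixels, amid what is visible of it).
- spotter.mark_of(picture, query): "uv" ([column, row] in pixels: a listed point, or the origin of a listed thing).
The state is a dict: "clock": time; "joints": joint angles; "qvel": joint speeds; "tau": joint torques, N m; "tcp_pos": TCP position; "orientation": TCP orientation; "contact_force": force on the tool from outside, world axes, zero at the start; "moment": the same for the moment, N m; "grip_width": finger opening in m.
Only numpy, scipy, OpenCV 4.12 (cv2) and the standard library are available. Lean on these libraries where they do the work, as an engineer would, in place of code of your own. Each camera call takes 0.05 s, during which the arm holds its last target.

TASK

Pack the two grey sharpening stones one above the other on the blue packing board: lay the pale plywood sheet flat on the grey stone that is already there, centred and in line with it, and let go; then set the other grey stone flat on the sheet, centred and in line with the stone below. Set it down gently, do not drop it, and leave the lower stone where it lies. The red stone and the green plate are not part of this job.

Things in the scene. Friction and masses are not known exactly. Their poses are not given: they have to be found in the camera images.
- lower_stone_centre (a point): Centre of the lower grey sharpening stone, a loose two-tone slab (mid grey above, darker grey below) 120 x 45 x 22 mm (x, y, z), 0.27 kg, resting flat on the fixed blue packing board (170 x 90 x 12 mm, on the counter). This point is half-way up, 11 mm below its top face; x runs along its length, y across its width, z up. Nothing else stands within 30 mm of it.
- sheet_centre (a point): Centre of the separator: a stiff pale plywood sheet 130 x 55 x 8 mm (x, y, z), about 40 g, lying loose and flat on the counter, to one side of the board; x along its length, y across its width, z up. Half-way up: 4 mm from either face. Lying on the lower stone, its centre is 15 mm above that stone's centre. A green-painted steel plate of the same size lies elsewhere and is not to be used.
- upper_stone_centre (a point): Centre of the other grey sharpening stone, the same as the lower one (120 x 45 x 22 mm, about 0.27 kg), lying loose and flat on the bare counter; x along its length, y across its width, z up. Half-way up: 11 mm from either large face. Lying on the sheet, its centre is 15 mm above the sheet's centre. A red stone of the same size lies elsewhere and is not to be used.
Things that resemble listed ones, but are neither listed nor needed, are in the scene too. There is more than one size of the part that bears sheet_centre; the job needs the middle-sized. What is shaped like the part that bears upper_stone_centre but purple or turquoise is not meant.

How it is judged:
On the way:
1. the sheet lies flat, centred, in line and released on the lower stone, before the other grey stone is brought over it (horizontal distance between sheet_centre and lower_stone_centre below 0.018 m and angle between the x axis of sheet_centre and the x axis of lower_stone_centre, either way round below 0.21 rad and angle between the z axis of sheet_centre and the z axis of lower_stone_centre, either way round below 0.1 rad and height (world z) of sheet_centre between 0.034 and 0.042 m and distance of lower_stone_centre from where it was at the start of the episode below 0.025 m and linear speed of sheet below 0.02 m/s and contact force between the fingers and sheet below 0.2 N and horizontal distance between upper_stone_centre and lower_stone_centre above 0.08 m), for 0.2 s.
At the end, for the whole second after the job is handed in: The sheet lies flat on the lower stone and the other grey stone flat on the sheet, each centred on the lower stone within 18 mm and in line with it within 12 degrees, released and at rest; the lower stone has moved less than 25 mm (horizontal distance between each of sheet_centre, upper_stone_centre and lower_stone_centre below 0.018 m and angle between the x axis of each of sheet_centre, upper_stone_centre and the x axis of lower_stone_centre, either way round below 0.21 rad and angle between the z axis of each of sheet_centre, upper_stone_centre and the z axis of lower_stone_centre, either way round below 0.1 rad and height (world z) of sheet_centre between 0.034 and 0.042 m and height (world z) of upper_stone_centre between 0.049 and 0.057 m and distance of lower_stone_centre from where it was at the start of the episode below 0.025 m and linear speed of each of sheet, upper_stone below 0.02 m/s); the robot touches nothing.
It fails at once if the upper stone is dropped (falls freely faster than 0.65 m/s, about 20 mm or more) (linear speed of upper_stone above 0.65 m/s and contact force between the fingers and upper_stone below 0.2 N).
It also fails if it takes over 62 s, if anything falls off the work surface, if the arm or the gripper's body presses on something with over 40 N, if the wrist force passes 120 N, or if a joint passes its speed limit or range.

## Working session

There is one attempt and no reset: what is moved stays moved. The work goes in short steps, Python scripts to look and compute and a tool call to move; the robot and the scene stay as the last step left them, time stands still between calls to the robot, and variables do not carry over. Pictures are saved under pics/ and viewed, and the job is handed in when it is done.

Besides the shell and the picture viewer there is one more tool, called after "Request:" by a JSON object that holds its "method" and its "body", one argument or row to a line. carry_out: Moves the arm, as the interface text tells. Its arguments: {"type":"object","properties":{"series":{"type":"string"},"grip_force":{"type":"number"}},"required":["series"]}

```bash
ls; mkdir -p pics; python3 - <<'E'
from bench import r, eyes, spotter
import cv2
o=r.get_obs()
for k in ("clock","tcp_pos","orientation","grip_width","contact_force"): print(k,o[k])
print(r.tip_reach)
for n in ("top","side"):
    f=eyes.grab_frame(n); cv2.imwrite(f"pics/{n}0.png",f["color"])
    print(n,f["intrinsics"],f["D"],f["R"],f["t"])
    for q in ("lower_stone_centre","sheet_centre","upper_stone_centre"):
        for d in spotter.mark_of(f,q): print(q,d["uv"],d["confidence"])
E
```

```text
pics
clock 0.0
tcp_pos [ 0.20301637 -0.64316313  0.23833818]
orientation [-3.10322605e+00 -4.78220463e-01  6.51017361e-04]
grip_width 0.08518293599318559
contact_force [-0.17699404 -0.24646676 -0.16195582]
0.008
top [[400.98972534   0.         318.74085425]
 [  0.         400.98972534 200.14555088]
 [  0.           0.           1.        ]] [0.02867048 0.         0.         0.         0.        ] [[-0.00471485 -0.99998324  0.00336153]
 [-0.99242147  0.00426637 -0.12280648]
 [ 0.12279007 -0.00391507 -0.99242494]] [0.05512855 0.44321157 1.27297267]
lower_stone_centre [339.1, 177.2] 0.62
sheet_centre [265.2, 203.0] 0.92
sheet_centre [244.2, 269.1] 0.65
sheet_centre [216.5, 207.2] 0.55
upper_stone_centre [231.8, 156.7] 0.72
upper_stone_centre [189.3, 159.7] 0.72
side [[487.42159255   0.         318.77102216]
 [  0.         487.42159255 197.01637746]
 [  0.           0.           1.        ]] [-0.15403911  0.          0.          0.          0.        ] [[-0.94040781 -0.33998367  0.00665231]
 [-0.20578677  0.55342233 -0.80707839]
 [ 0.27071194 -0.76035178 -0.59040682]] [0.43541102 0.08330657 1.55784382]
sheet_centre [361.5, 264.8] 0.93
sheet_centre [285.2, 269.7] 0.83
upper_stone_centre [247.6, 218.8] 0.8
upper_stone_centre [239.0, 244.8] 0.76
upper_stone_centre [222.4, 274.1] 0.71
```

View pics/top0.png

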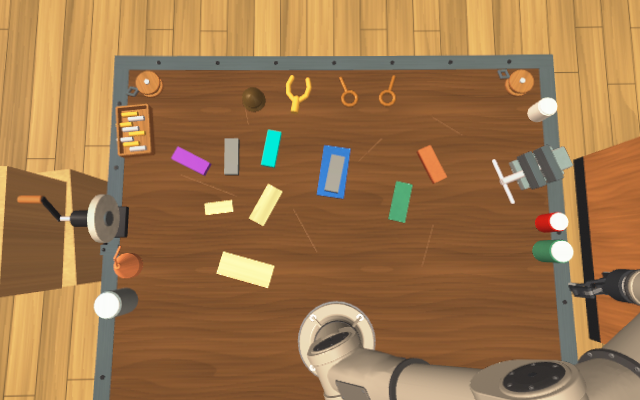

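View pics/side0.png

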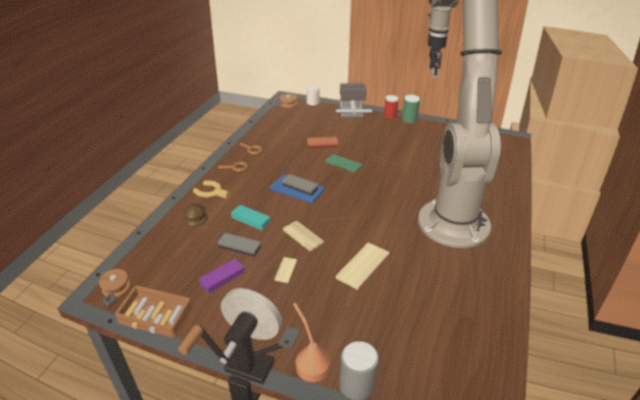

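The top view shows three pale sheets: small at (219,208), middle at (265,204) and large at (245,270). The stone-like slabs are grey at (232,156), purple at (191,161), turquoise at (271,148) and red at (432,164). The green plate is at (401,202), and the lower stone on the blue board at (335,174). I choose the middle sheet (265,204) and the grey stone (232,156). Next I check their sizes and take a close crop.

```bash
cat > h.py <<'E'
from bench import r, eyes, spotter
import cv2, numpy as np
from scipy.spatial.transform import Rotation as Ro
def plane(f,uv,z,R=None,t=None):
    R=f["R"] if R is None else R; t=f["t"] if t is None else t
    R=np.array(R);t=np.array(t)
    p=cv2.undistortPoints(np.array(uv,float).reshape(-1,1,2),np.array(f["intrinsics"]),np.array(f["D"])).reshape(-1,2)
    d=np.c_[p,np.ones(len(p))]@R   # R^T d
    c=-R.T@t
    s=(z-c[2])/d[:,2]
    return c+d*s[:,None]
def rect(f,mask,z,R=None,t=None):
    m=mask.astype(np.uint8)
    cs,_=cv2.findContours(m,cv2.RETR_EXTERNAL,cv2.CHAIN_APPROX_NONE)
    c=max(cs,key=cv2.contourArea).reshape(-1,2)
    w=plane(f,c,z,R,t)[:,:2]
    (cx,cy),(a,b),an=cv2.minAreaRect((w*1000).astype(np.float32))
    if a<b: a,b,an=b,a,an+90
    an=(an+90)%180-90
    return cx,cy,a,b,an   # mm, deg
def wristcam(f,o):
    T=np.eye(4);T[:3,:3]=Ro.from_rotvec(o["orientation"]).as_matrix();T[:3,3]=o["tcp_pos"]
    C=np.linalg.inv(T@np.array(f["T_tool_cam"]))
    return C[:3,:3],C[:3,3]
E
python3 - <<'E'
from h import *
for n in ("top","side"):
    f=eyes.grab_frame(n)
    for q,z in (("lower_stone_centre",.034),("sheet_centre",.008),("upper_stone_centre",.022)):
        for d in spotter.trace(f,q):
            print(n,q,np.round(d["uv"]),d["confidence"],d["pixels"].sum(),np.round(rect(f,d["pixels"],z),1))
f=eyes.grab_frame("top")
c=f["color"][120:300,160:370]; cv2.imwrite("pics/crop1.png",cv2.resize(c,None,fx=3.3,fy=3.3,interpolation=cv2.INTER_CUBIC))
E
```

```text
top lower_stone_centre [338. 177.] 0.56 489 [529.5   3.5 119.9  44.6 -11.8]
top sheet_centre [266. 204.] 0.93 662 [431.8 228.5 129.2  56.6 -27.5]
top sheet_centre [216. 207.] 0.72 303 [423.1 382.7  86.   39.4 -84.5]
top sheet_centre [244. 269.] 0.71 1254 [224.4 291.4 173.1  76.8  75.1]
top upper_stone_centre [192. 161.] 0.94 533 [576.8 471.9 126.2  48.7  60.7]
top upper_stone_centre [267. 150.] 0.85 477 [614.5 210.2 120.2  45.9  -9. ]
top upper_stone_centre [231. 154.] 0.73 515 [590.4 341.3 118.3  46.1   1.1]
side lower_stone_centre [299. 185.] 0.57 460 [527.1  18.2 136.   74.2 -10.1]
side sheet_centre [359. 267.] 0.83 1194 [223.4 292.2 183.5  77.5  74.7]
side sheet_centre [303. 234.] 0.8 592 [431.8 230.2 139.5  63.6 -29.1]
side sheet_centre [287. 267.] 0.55 351 [424.5 387.7  97.7  41.8 -83.2]
side upper_stone_centre [222. 273.] 0.85 796 [573.2 483.  129.   71.7  63.2]
side upper_stone_centre [250. 218.] 0.83 472 [616.5 222.2 129.   63.3 -10. ]
side upper_stone_centre [238. 245.] 0.64 635 [5.876e+02 3.517e+02 1.324e+02 6.780e+01 4.000e-01]
```

View pics/crop1.png

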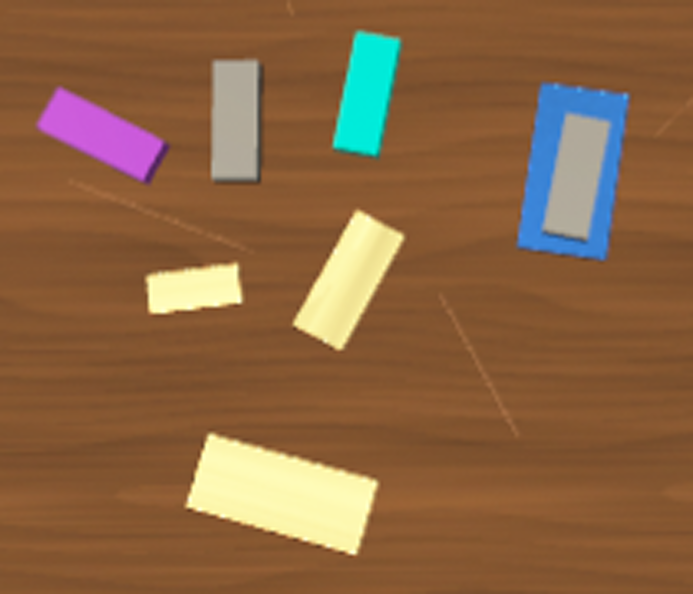

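The sizes fit. The middle sheet measures 129x57 mm at (0.432, 0.229), the grey stone 118x46 mm at (0.590, 0.341), and the lower stone 120x45 mm at (0.530, 0.004). I'll sweep the arm round to the sheet.

Request:
{"method": "carry_out", "body": {
  "series": "6 0 0 -0.1 1;6 0 0 -0.1 1;6 0 0 -0.1 1;6 0 0 -0.1 1;6 0 0 -0.1 1;6 0 0 -0.1 1;6 0 0 -0.1 1;6 0 0 -0.1 1",
  "grip_force": 40
}}

```text
clock: 1.85
tcp_pos: [0.575, -0.3572, 0.2394]
orientation: [2.671, 1.654, 0.0]
contact_force: [1.2, -0.4, -0.8]
grip_width: 0.0852
```

Request:
{"method": "carry_out", "body": {
  "series": "6 0 0 -0.1 1;6 0 0 -0.1 1;6 0 0 -0.1 1;6 0 0 -0.1 1;6 0 0 -0.15 1;6 0 0 -0.18 1;6 0 0 -0.18 1;6 0 0 -0.18 1"
}}

```text
clock: 2.85
tcp_pos: [0.6046, 0.102, 0.2394]
orientation: [1.422, 2.801, 0.001]
contact_force: [0.5, 0.7, 0.5]
grip_width: 0.0854
```

```bash
cat >> h.py <<'E'
def yawof(o):
    X=Ro.from_rotvec(o["orientation"]).as_matrix()[:,0]; return np.degrees(np.arctan2(X[1],X[0]))
def togo(o,x,y,z,yaw):
    """yaw world deg of tool x (mod 180); prints tool-frame shift cm (no yaw first) and shift after yaw"""
    M=Ro.from_rotvec(o["orientation"]).as_matrix(); d=np.array([x,y,z])-o["tcp_pos"]
    dy=(yaw-yawof(o)+90)%180-90
    M2=Ro.from_rotvec([0,0,np.radians(dy)]).as_matrix()@M
    print("tcp",np.round(o["tcp_pos"],4),"yaw",round(yawof(o),2),"turn",round(-np.radians(dy),3),"shift now",np.round(M.T@d*100,2),"after yaw",np.round(M2.T@d*100,2))
E
python3 - <<'E'
from h import *
o=r.get_obs(); print(o["clock"],np.round(o["joints"],2)); togo(o,.432,.2285,.15,-27.5)
E
```

```text
2.85 [ 0.18  0.44 -0.61  1.68  0.27  1.11  0.13]
tcp [0.6046 0.102  0.2394] yaw 126.16 turn -0.46 shift now [20.4  -6.48  8.94] after yaw [21.15  3.24  8.95]
```

Request:
{"method": "carry_out", "body": {
  "series": "0 0 0 -0.15 1;0 0 0 -0.15 1;0 0 0 -0.16 1;5 0.8 1 0 1;5 0.8 1 0 1;5 0.8 1 0 1;6 0.8 1 0 1;0 0 0 0 1"
}}

```text
clock: 3.85
tcp_pos: [0.4302, 0.2288, 0.1992]
orientation: [-0.744, -3.051, 0.001]
contact_force: [0.2, -0.7, -0.4]
grip_width: 0.0856
```

```bash
python3 - <<'E'
from h import *
o=r.get_obs(); print(o["clock"],np.round(o["joints"],2)); togo(o,.432,.2285,.15,-27.5)
f=eyes.grab_frame("wrist"); R,t=wristcam(f,o)
cv2.imwrite("pics/w1.png",f["color"])
for d in spotter.trace(f,"sheet_centre"): print(d["confidence"],d["uv"],np.round(rect(f,d["pixels"],.008,R,t),1))
print(f["T_tool_cam"])
E
```

```text
3.85 [ 0.07  0.31 -0.8   1.99  0.28  0.95  0.22]
tcp [0.4302 0.2288 0.1992] yaw 152.61 turn 0.002 shift now [-0.18  0.06  4.92] after yaw [-0.18  0.06  4.92]
0.83 [441.6, 116.0] [424.8 381.1  90.6  39.9 -82.9]
0.69 [252.3, 12.9] [254.8 267.4 154.6  31.7  62.1]
0.56 [325.3, 180.3] [433.  227.7 129.5  55.8 -28. ]
[[-2.14793677e-04 -9.63334679e-01 -2.68302533e-01  6.80719049e-02]
 [ 9.99999813e-01 -3.60551011e-04  4.93985853e-04 -9.95475854e-04]
 [-5.72610453e-04 -2.68302377e-01  9.63334577e-01 -1.33983118e-01]
 [ 0.00000000e+00  0.00000000e+00  0.00000000e+00  1.00000000e+00]]
```

View pics/w1.png

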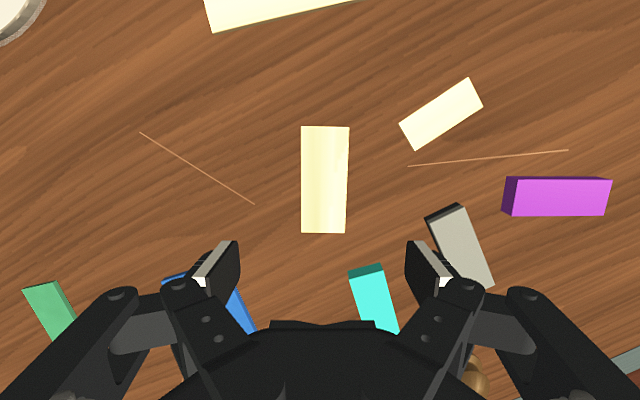

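The wrist view shows the middle sheet centred at (325,180). It measures 129.5x55.8 mm at (0.433, 0.228), which agrees with the top view. I'll descend with the jaws at about 64 mm.

Request:
{"method": "carry_out", "body": {
  "series": "-0.25 0 4 0.01 0.76;0 0 4 0 0.76;0 0 4 0 0.76;0 0 3 0 0.76;0 0 2 0 0.76;0 0 0.9 0 0.76;0 0 0 0 0.76"
}}

```text
clock: 4.82
tcp_pos: [0.4368, 0.225, 0.0204]
orientation: [0.772, 3.045, -0.0]
contact_force: [-0.8, -0.2, 0.6]
grip_width: 0.0647
```

```bash
python3 - <<'E'
from h import *
o=r.get_obs(); print(o["clock"],o["contact_force"],o["grip_width"]); togo(o,.433,.2277,.01,-28)
f=eyes.grab_frame("wrist"); 
cv2.imwrite("pics/w2.png",f["color"])
f=eyes.grab_frame("side"); 
cv2.imwrite("pics/s2.png",cv2.resize(f["color"][170:290,220:390],None,fx=4,fy=4,interpolation=cv2.INTER_CUBIC))
E
```

```text
4.825 [-0.79526845 -0.17619165  0.64568921] 0.0647085380301437
tcp [0.4368 0.225  0.0204] yaw 151.56 turn -0.008 shift now [0.47 0.06 1.04] after yaw [0.47 0.06 1.04]
```

View pics/w2.png

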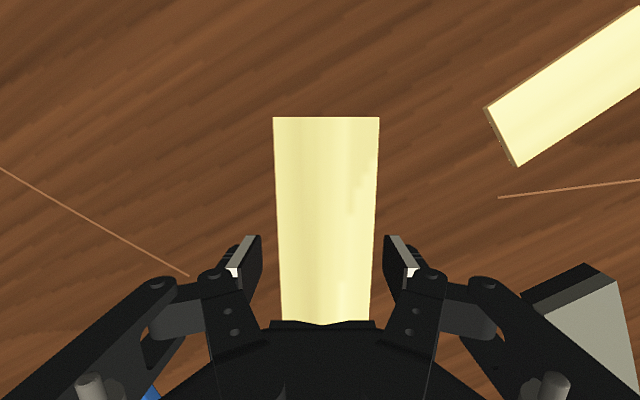

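View pics/s2.png

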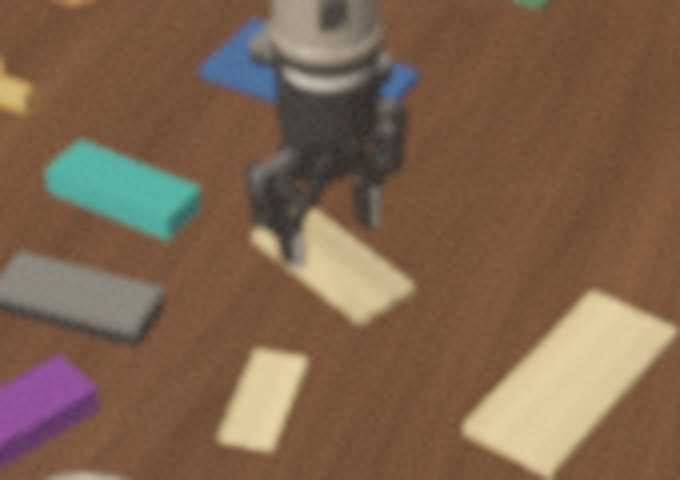

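Request:
{"method": "carry_out", "body": {
  "series": "0.45 0.06 0 -0.01 0.76;0 0 0.4 0 0.76;0 0 0.3 0 0.76;0 0 0.2 0 0.76;0 0 0 0 0.76"
}}

```text
clock: 5.55
tcp_pos: [0.4326, 0.2276, 0.0111]
orientation: [-0.756, -3.049, 0.0]
contact_force: [0.0, -0.2, -0.4]
grip_width: 0.0648
```

Request:
{"method": "carry_out", "body": {
  "series": "0 0 0.1 0 0.76;0 0 0.1 0 0.76;0 0 0 0 0.76"
}}

```text
clock: 5.92
tcp_pos: [0.4327, 0.2277, 0.0092]
orientation: [-0.756, -3.049, 0.0]
contact_force: [-0.3, 0.0, 0.1]
grip_width: 0.0649
```

Request:
{"method": "carry_out", "body": {
  "series": "0 0 0.1 0 0.76;0 0 0.1 0 0.76;0 0 0 0 0.76"
}}

```text
clock: 6.3
tcp_pos: [0.4326, 0.2277, 0.0072]
orientation: [-0.756, -3.049, 0.0]
contact_force: [0.6, -0.3, -0.6]
grip_width: 0.0651
```

Request:
{"method": "carry_out", "body": {
  "series": "0 0 0 0 0.7;0 0 0 0 0.66;0 0 0 0 0.5;0 0 0 0 0.5",
  "grip_force": 30
}}

```text
clock: 6.8
tcp_pos: [0.4328, 0.2278, 0.0077]
orientation: [0.756, 3.049, 0.0]
contact_force: [-0.9, -0.7, 6.2]
grip_width: 0.0539
```

```bash
python3 - <<'E'
from h import *
o=r.get_obs(); print(o["clock"],o["contact_force"],o["grip_width"]); togo(o,.433,.2277,.01,-28)
f=eyes.grab_frame("wrist"); 
cv2.imwrite("pics/w3.png",f["color"])
E
```

```text
6.8 [-0.90859064 -0.69828049  6.15607209] 0.053865795868233035
tcp [0.4328 0.2278 0.0077] yaw 152.16 turn 0.003 shift now [-0.03 -0.   -0.23] after yaw [-0.03 -0.   -0.23]
```

View pics/w3.png

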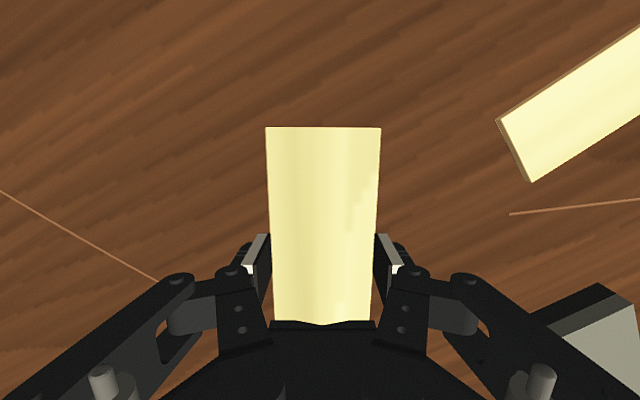

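Request:
{"method": "carry_out", "body": {
  "series": "0 0 -0.3 0 0.5;0 0 -1 0 0.5;0 0 -2 0 0.5;0 0 -3 0 0.5;0 0 -3 0 0.5;0 0 0 0 0.5"
}}

```text
clock: 7.6
tcp_pos: [0.4341, 0.2285, 0.1026]
orientation: [0.755, 3.046, 0.004]
contact_force: [0.4, -0.8, -1.1]
grip_width: 0.0542
```

```bash
python3 - <<'E'
from h import *
o=r.get_obs(); print(o["clock"],o["contact_force"],o["grip_width"]); togo(o,.5295,.0035,.1,-11.8)
f=eyes.grab_frame("wrist"); 
cv2.imwrite("pics/w4.png",f["color"])
f=eyes.grab_frame("side"); 
cv2.imwrite("pics/s4.png",cv2.resize(f["color"][150:290,220:390],None,fx=4,fy=4,interpolation=cv2.INTER_CUBIC))
f=eyes.grab_frame("top"); 
for d in spotter.trace(f,"lower_stone_centre"): print(np.round(d["uv"]),d["confidence"],np.round(rect(f,d["pixels"],.034),1))
E
```

```text
7.6 [ 0.38408008 -0.81749293 -1.11379371] 0.05417551161546957
tcp [0.4341 0.2285 0.1026] yaw 152.14 turn -0.28 shift now [-18.95 -15.44   0.26] after yaw [-13.94 -20.07   0.23]
[336. 176.] 0.59 [528.9   2.3 123.1  46.  -11.5]
```

View pics/w4.png

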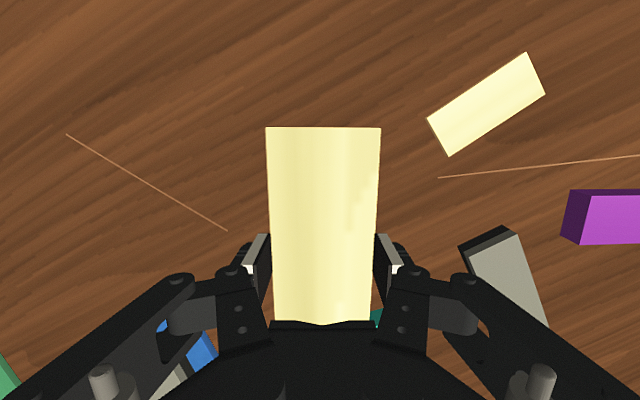

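View pics/s4.png

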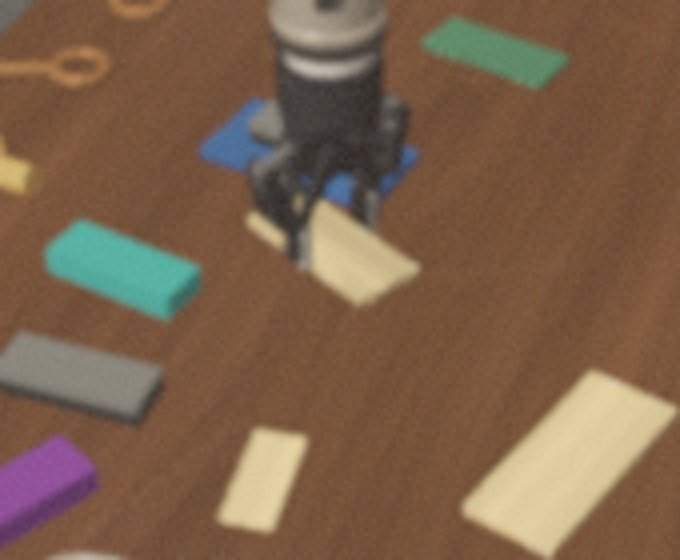

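The sheet is held level in the jaws and unchanged in the view, with its far edge at row 127. I'll carry it to the lower stone.

Request:
{"method": "carry_out", "body": {
  "series": "0 0 0 -0.14 0.5;0 0 0 -0.14 0.5;-2.3 -3.3 0 0 0.5;-2.3 -3.3 0 0 0.5;-2.3 -3.3 0 0 0.5;-2.3 -3.3 0 0 0.5;-2.3 -3.3 0 0 0.5;-2.4 -3.5 0 0 0.5"
}}

```text
clock: 8.8
tcp_pos: [0.5276, 0.0024, 0.0993]
orientation: [-0.322, -3.123, -0.0]
contact_force: [0.9, 0.4, -1.2]
grip_width: 0.0537
```

Request:
{"method": "carry_out", "body": {
  "series": "0 0 2 0 0.5;0 0 0 0 0.5"
}}

```text
clock: 9.05
tcp_pos: [0.5259, 0.0039, 0.0782]
orientation: [-0.322, -3.12, -0.0]
contact_force: [-0.4, 0.6, -0.8]
grip_width: 0.0539
```

```bash
python3 - <<'E'
from h import *
o=r.get_obs(); print(o["clock"],o["contact_force"],o["grip_width"]); togo(o,.5292,.003,.042,-11.7)
f=eyes.grab_frame("wrist"); 
cv2.imwrite("pics/w5.png",f["color"])
f=eyes.grab_frame("side"); 
cv2.imwrite("pics/s5.png",cv2.resize(f["color"][120:240,220:390],None,fx=4,fy=4,interpolation=cv2.INTER_CUBIC))
E
```

```text
9.05 [-0.42417344  0.6311599  -0.78989812] 0.0539303943615265
tcp [0.5259 0.0039 0.0782] yaw 168.23 turn -0.001 shift now [-0.36 -0.01  3.61] after yaw [-0.36 -0.01  3.61]
```

View pics/w5.png

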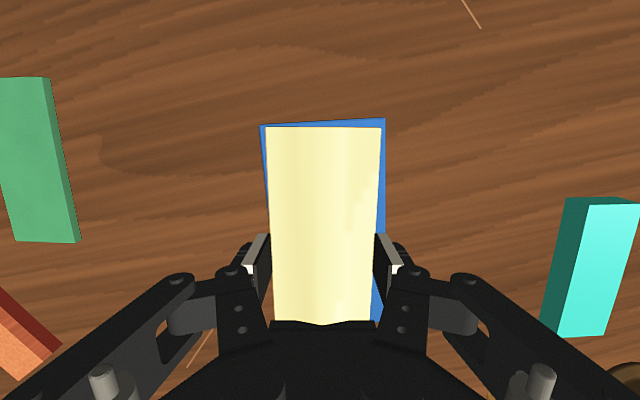

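View pics/s5.png

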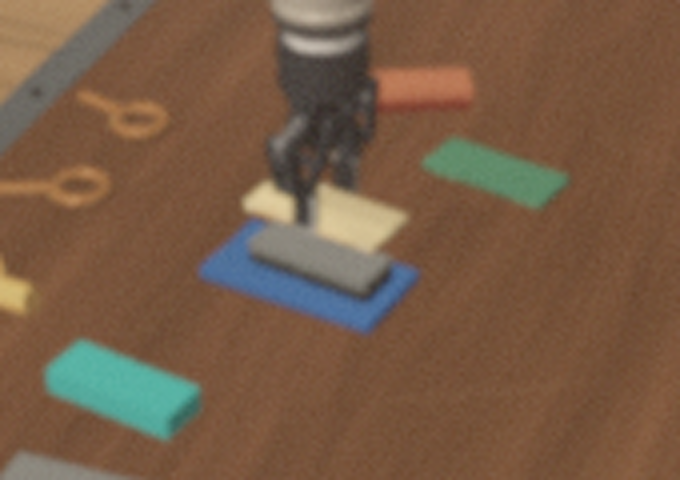

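Request:
{"method": "carry_out", "body": {
  "series": "-0.35 0 1 0 0.5;0 0 1 0 0.5;0 0 0.8 0 0.5;0 0 0.3 0 0.5;0 0 0 0 0.5"
}}

```text
clock: 9.78
tcp_pos: [0.5311, 0.0029, 0.0491]
orientation: [-0.322, -3.125, 0.0]
contact_force: [-0.1, 0.5, -0.1]
grip_width: 0.0538
```

Request:
{"method": "carry_out", "body": {
  "series": "0 0 0.2 0 0.5;0 0 0.1 0 0.5;0 0 0 0 0.5"
}}

```text
clock: 10.15
tcp_pos: [0.5313, 0.0028, 0.0463]
orientation: [0.323, 3.125, -0.0]
contact_force: [0.5, 0.2, 0.3]
grip_width: 0.0535
```

Request:
{"method": "carry_out", "body": {
  "series": "0.2 0 0.1 0 0.5;0 0 0.1 0 0.5;0 0 0.1 0 0.5;0 0 0 0 0.5"
}}

```text
clock: 10.65
tcp_pos: [0.5293, 0.0032, 0.0432]
orientation: [-0.323, -3.125, 0.0]
contact_force: [0.8, -0.4, -1.2]
grip_width: 0.0538
```

Request:
{"method": "carry_out", "body": {
  "series": "0 0 0.1 0 0.5;0 0 0 0 0.5"
}}

```text
clock: 10.9
tcp_pos: [0.5293, 0.0032, 0.0422]
orientation: [-0.323, -3.125, 0.0]
contact_force: [0.3, 0.7, -0.1]
grip_width: 0.0538
```

Request:
{"method": "carry_out", "body": {
  "series": "0 0 0.1 0 0.5;0 0 0.05 0 0.5;0 0 0 0 0.5"
}}

```text
clock: 11.28
tcp_pos: [0.5295, 0.0033, 0.0417]
orientation: [0.323, 3.125, -0.001]
contact_force: [-3.2, -0.5, 10.0]
grip_width: 0.0535
```

Contact at 10 N, so I'll release gradually, back off and look.

Request:
{"method": "carry_out", "body": {
  "series": "0 0 -0.05 0 0.6;0 0 0 0 0.68;0 0 0 0 0.75;0 0 0 0 0.85;0 0 -1 0 0.95;0 0 -3 0 1;0 0 -5 0 1;0 0 -4 0 1"
}}

```text
clock: 12.28
tcp_pos: [0.5296, 0.0036, 0.1737]
orientation: [0.322, 3.124, 0.001]
contact_force: [0.5, -0.5, -0.7]
grip_width: 0.0851
```

```bash
python3 - <<'E'
from h import *
o=r.get_obs(); print(o["clock"],o["contact_force"],o["grip_width"])
f=eyes.grab_frame("wrist");  R,t=wristcam(f,o)
cv2.imwrite("pics/w6.png",f["color"])
for d in spotter.trace(f,"sheet_centre"): print(d["confidence"],d["uv"],np.round(rect(f,d["pixels"],.042,R,t),1))
f=eyes.grab_frame("side"); 
cv2.imwrite("pics/s6.png",cv2.resize(f["color"][120:240,220:390],None,fx=4,fy=4,interpolation=cv2.INTER_CUBIC))
togo(o,.5904,.3413,.2,1)
E
```

```text
12.275 [ 0.49905612 -0.54532556 -0.70763246] 0.08512244361649395
0.88 [628.6, 26.0] [433.3 305.2  33.9  24.5   5.6]
tcp [0.5296 0.0036 0.1737] yaw 168.24 turn -0.223 shift now [ 0.93 34.3  -2.62] after yaw [-6.67 33.66 -2.61]
```

View pics/w6.png

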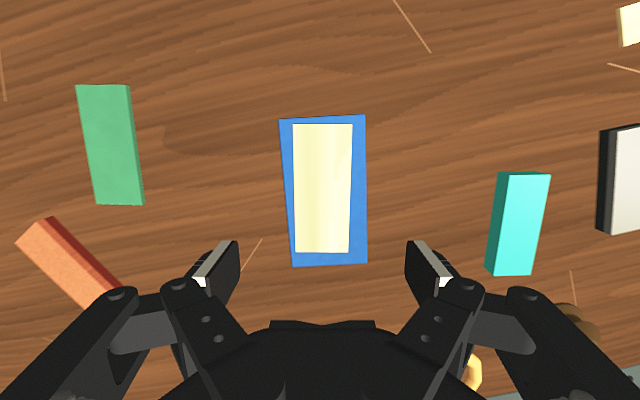

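View pics/s6.png

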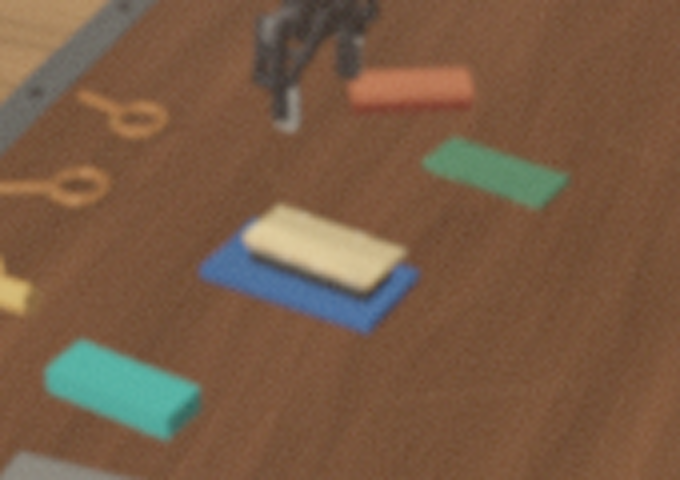

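The sheet lies flat on the lower stone, with corners near (293,124), (352,125), (349,252) and (295,251) in the wrist view. Next is the grey stone.

Request:
{"method": "carry_out", "body": {
  "series": "0 0 -1 -0.11 1;0 0 -1 -0.11 1;-1.1 5.6 0 0 1;-1.1 5.6 0 0 1;-1.1 5.6 0 0 1;-1.1 5.6 0 0 1;-1.1 5.6 0 0 1;-1.1 5.6 0 0 1"
}}

```text
clock: 13.42
tcp_pos: [0.5904, 0.3413, 0.1899]
orientation: [0.022, -3.14, 0.002]
contact_force: [0.0, 0.3, -0.1]
grip_width: 0.0849
```

Request:
{"method": "carry_out", "body": {
  "series": "0 0 0 0 1;0 0 0 0 1"
}}

```text
clock: 13.68
tcp_pos: [0.59, 0.3396, 0.1899]
orientation: [0.023, -3.14, 0.003]
contact_force: [0.4, -0.6, 0.3]
grip_width: 0.0853
```

```bash
python3 - <<'E'
from h import *
o=r.get_obs(); print(o["clock"],np.round(o["joints"],2)); togo(o,.5904,.3413,.1,1)
f=eyes.grab_frame("wrist");  R,t=wristcam(f,o)
cv2.imwrite("pics/w7.png",f["color"])
for d in spotter.trace(f,"upper_stone_centre"): print(d["confidence"],d["uv"],np.round(rect(f,d["pixels"],.022,R,t),1))
c=[(293,124),(352,125),(349,252),(295,251)]
f=eyes.grab_frame("top")
ys=cv2.inRange(cv2.cvtColor(f["color"],cv2.COLOR_BGR2HSV),(18,40,150),(40,255,255))
n,l,s,ce=cv2.connectedComponentsWithStats(ys)
for i in range(1,n):
    if s[i,4]>200: print(ce[i],np.round(rect(f,l==i,.042),1))
E
```

```text
13.675 [-0.08  0.67 -0.81  1.54  0.51  1.16  0.59]
tcp [0.59   0.3396 0.1899] yaw -179.15 turn -0.003 shift now [-0.05  0.18  8.99] after yaw [-0.05  0.18  8.99]
0.71 [439.1, 171.5] [577.3 471.9 127.9  47.4  63.1]
0.7 [323.5, 181.6] [592.7 341.1 122.1  47.4   0.6]
0.63 [214.2, 199.6] [617.6 214.3 124.4  51.5 -10.5]
[262.15798319  32.32605042] [1.0281e+03 2.3960e+02 1.9510e+02 6.3800e+01 4.0000e-01]
[471.48672566  31.71386431] [1023.4 -460.1  196.4   34.6    4.3]
[482.67132867  30.98601399] [1010.5 -506.7  169.1   53.4   -2.7]
[36.47101449 87.14492754] [790.2 970.9 307.2  17.4  -1.4]
[296.5601173   93.41348974] [ 7.993e+02  1.202e+02  1.235e+02  7.960e+01 -1.000e-01]
[170.39908257  92.47247706] [801.2 539.   79.1  34.4 -34.1]
[225.57156265 128.2796809 ] [679.3 375.2 458.4  95.3  59.8]
[316.76495726 180.33547009] [505.5  58.4 180.5  35.7  56. ]
[  1.84042553 201.44946809] [ 403.7 1041.9  305.8   18.3    5. ]
[ 62.01282051 184.51025641] [489.9 865.1 177.5  84.8  36.7]
[218.39142857 206.95428571] [421.4 373.1  90.1  39.6 -83. ]
[ 68.5922619 257.2827381] [278.9 832.7 201.5  39.    4.3]
[245.24015444 269.15212355] [225.3 284.5 170.5  73.2  74. ]
[ 16.10262009 331.20742358] [ 23.4 964.3 259.9  37.4  -1.7]
[307.51566952 335.84615385] [ 21.5  86.7 109.2  49.  -18.1]
```

View pics/w7.png

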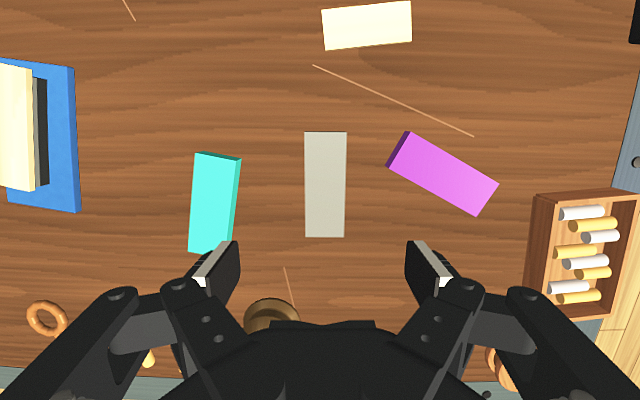

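The wrist view shows the grey stone at (325,184), between turquoise (214,203) and purple (442,173). It measures 122x47 mm at (0.592, 0.341). I'll descend.

Request:
{"method": "carry_out", "body": {
  "series": "-0.25 0.15 3 0 0.7;0 0 4 0 0.7;0 0 4 0 0.7;0 0 3 0 0.7;0 0 2 0 0.7;0 0 0 0 0.7;0 0 0 0 0.7"
}}

```text
clock: 14.7
tcp_pos: [0.5938, 0.342, 0.0327]
orientation: [-0.022, 3.14, 0.002]
contact_force: [-0.3, 0.2, 0.5]
grip_width: 0.0597
```

```bash
python3 - <<'E'
from h import *
o=r.get_obs(); print(o["clock"],o["contact_force"],o["grip_width"]); togo(o,.5925,.3411,.013,.8)
f=eyes.grab_frame("wrist"); 
cv2.imwrite("pics/w8.png",f["color"])
E
```

```text
14.7 [-0.33823056  0.2254355   0.534797  ] 0.0596758341930234
tcp [0.5938 0.342  0.0327] yaw -179.21 turn -0.0 shift now [ 0.14 -0.09  1.97] after yaw [ 0.14 -0.09  1.97]
```

View pics/w8.png

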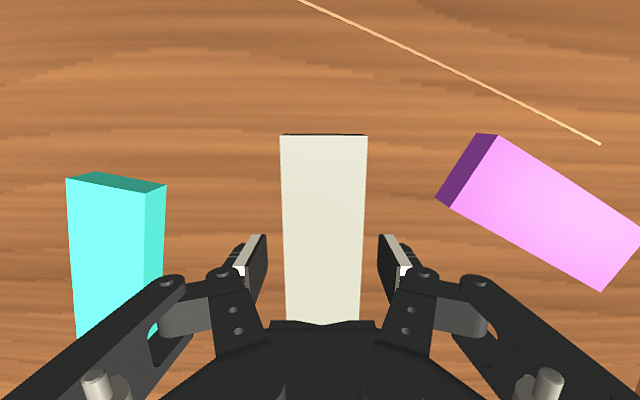

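Request:
{"method": "carry_out", "body": {
  "series": "0.1 -0.05 1 0 0.7;0 0 0.6 0 0.7;0 0 0.4 0 0.7;0 0 0 0 0.7;0 0 0 0 0.6;0 0 0 0 0.4;0 0 0 0 0.4;0 0 0 0 0.4",
  "grip_force": 60
}}

```text
clock: 15.75
tcp_pos: [0.5924, 0.3416, 0.0119]
orientation: [-0.022, 3.141, 0.001]
contact_force: [-1.8, 1.3, 5.0]
grip_width: 0.0436
```

Request:
{"method": "carry_out", "body": {
  "series": "0 0 -0.1 0 0.4;0 0 -0.1 0 0.4;0 0 0 0 0.4"
}}

```text
clock: 16.12
tcp_pos: [0.5916, 0.3404, 0.0125]
orientation: [0.022, -3.14, 0.002]
contact_force: [-0.0, 0.7, -3.8]
grip_width: 0.0437
```

```bash
python3 - <<'E'
from h import *
o=r.get_obs(); print(o["clock"],o["contact_force"],o["grip_width"],o["tcp_pos"])
f=eyes.grab_frame("wrist"); 
cv2.imwrite("pics/w9.png",cv2.resize(f["color"][120:330,190:450],None,fx=3,fy=2.8))
f=eyes.grab_frame("side"); 
cv2.imwrite("pics/s9.png",cv2.resize(f["color"][200:290,180:310],None,fx=6,fy=6,interpolation=cv2.INTER_CUBIC))
E
```

```text
16.125 [-0.04579959  0.73179153 -3.8324034 ] 0.0437408170234096 [0.5916381  0.34042539 0.01254697]
```

View pics/w9.png

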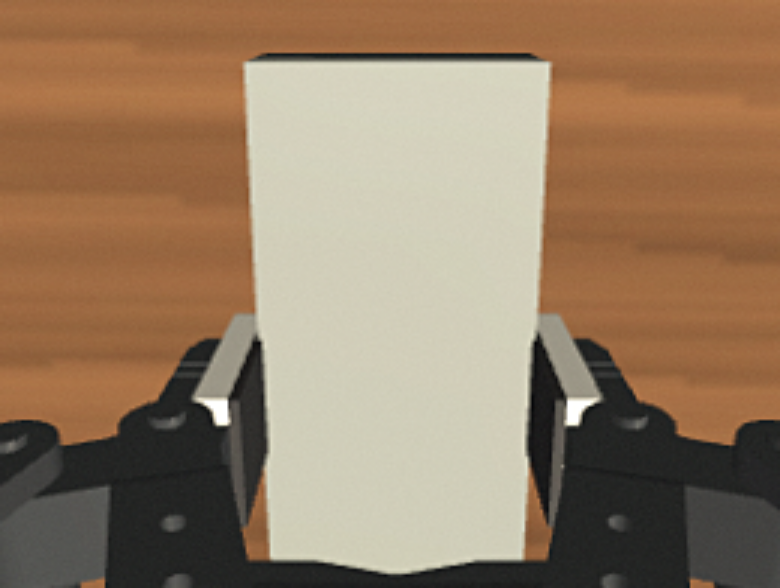

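View pics/s9.png

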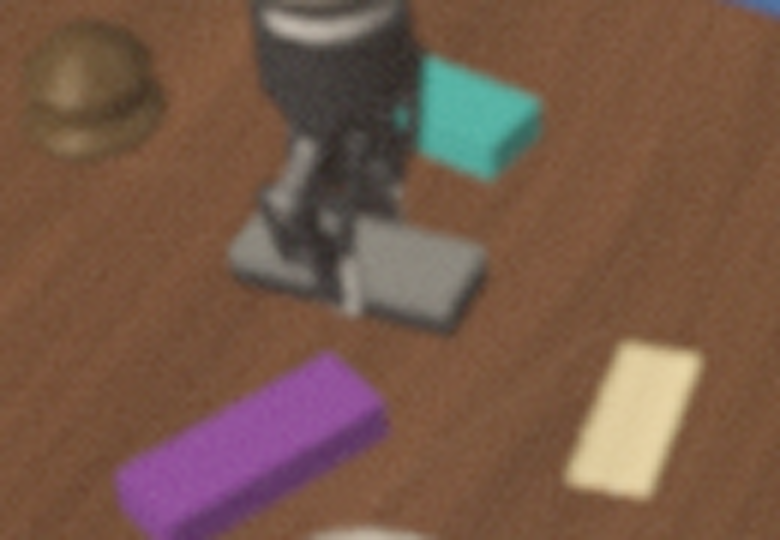

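The fingertips sit close to the stone's bottom edge and could land on the sheet, so I'll regrip about 4 mm higher.

Request:
{"method": "carry_out", "body": {
  "series": "0 0 0.1 0 0.5;0 0 0 0 0.65;0 0 -0.3 0 0.65;0 0 -0.2 0 0.65;0 0 0 0 0.4;0 0 0 0 0.4;0 0 0 0 0.4;0 0 0 0 0.4"
}}

```text
clock: 17.23
tcp_pos: [0.5926, 0.3416, 0.0184]
orientation: [-0.022, 3.14, 0.001]
contact_force: [-1.2, -1.0, 6.0]
grip_width: 0.0434
```

Request:
{"method": "carry_out", "body": {
  "series": "0 0 -0.2 0 0.4;0 0 -0.5 0 0.4;0 0 -1 0 0.4;0 0 -2 0 0.4;0 0 -3 0 0.4;0 0 -3 0 0.4;0 0 0 0 0.4;0 0 0 0 0.4"
}}

```text
clock: 18.23
tcp_pos: [0.5918, 0.3406, 0.1138]
orientation: [0.022, -3.141, 0.001]
contact_force: [0.1, -0.5, -4.0]
grip_width: 0.0431
```

```bash
python3 - <<'E'
from h import *
o=r.get_obs(); print(o["clock"],o["contact_force"],o["grip_width"]); togo(o,.5292,.003,.12,-11.7)
f=eyes.grab_frame("wrist"); 
cv2.imwrite("pics/w10.png",f["color"])
f=eyes.grab_frame("side"); 
cv2.imwrite("pics/s10.png",cv2.resize(f["color"][170:290,180:310],None,fx=5,fy=5,interpolation=cv2.INTER_CUBIC))
f=eyes.grab_frame("top"); 
cv2.imwrite("pics/t10.png",cv2.resize(f["color"][120:240,200:380],None,fx=4,fy=4,interpolation=cv2.INTER_CUBIC))
for d in spotter.trace(f,"sheet_centre"): print(np.round(d["uv"]),d["confidence"],np.round(rect(f,d["pixels"],.042),1))
E
```

```text
18.225 [ 0.13660865 -0.47375085 -3.96162637] 0.04305363285977425
tcp [0.5918 0.3406 0.1138] yaw -179.19 turn 0.218 shift now [  6.73 -33.67  -0.59] after yaw [ -0.72 -34.33  -0.59]
[243. 270.] 0.83 [224.3 285.8 170.4  71.5  74.7]
[215. 209.] 0.65 [419.  374.5  91.8  40.  -82.4]
```

View pics/w10.png

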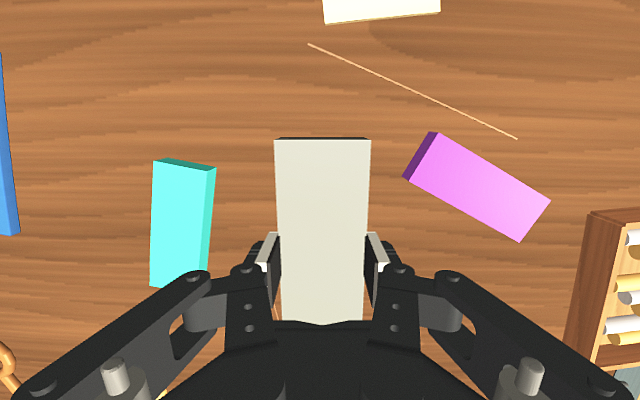

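View pics/s10.png

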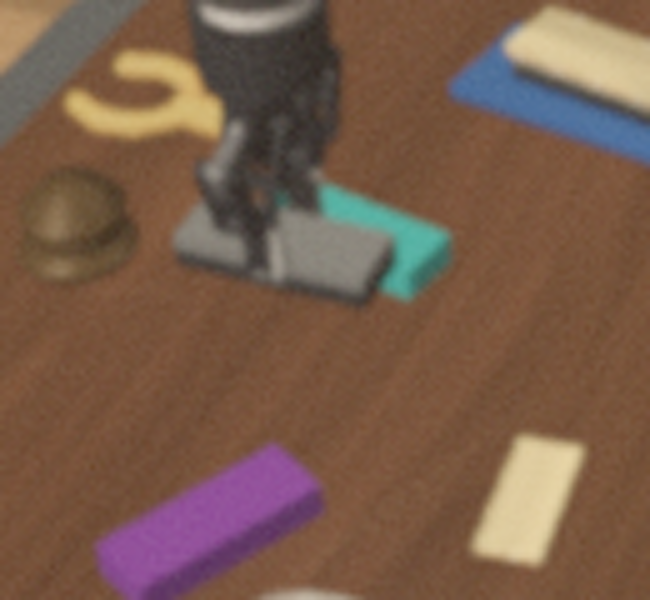

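View pics/t10.png

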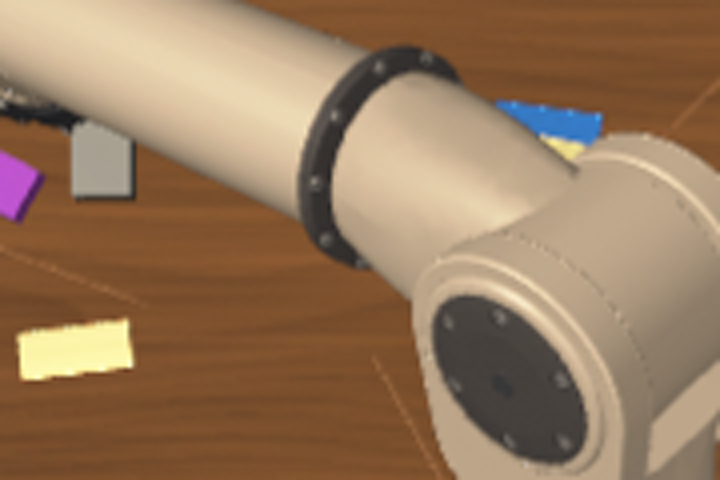

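Stone held level (end edge at row 138). I'll carry it over the stack.

Request:
{"method": "carry_out", "body": {
  "series": "0 0 0 0.11 0.4;0 0 0 0.11 0.4;-0.1 -5 0 0 0.4;-0.1 -5 0 0 0.4;-0.1 -5 0 0 0.4;-0.1 -5 0 0 0.4;-0.1 -5 0 0 0.4;-0.1 -4.5 0 0 0.4"
}}

```text
clock: 19.42
tcp_pos: [0.5369, 0.0492, 0.1138]
orientation: [-0.323, -3.124, 0.001]
contact_force: [-0.1, -0.3, -3.1]
grip_width: 0.0431
```

Request:
{"method": "carry_out", "body": {
  "series": "-0.1 -3 0 0 0.4;0 -1.8 0 0 0.4;0 0 0 0 0.4;0 0 0 0 0.4"
}}

```text
clock: 19.92
tcp_pos: [0.5292, 0.0058, 0.1145]
orientation: [0.32, 3.125, 0.002]
contact_force: [0.4, 0.6, -2.1]
grip_width: 0.0431
```

```bash
python3 - <<'E'
from h import *
o=r.get_obs(); print(o["clock"],o["contact_force"],o["grip_width"]); togo(o,.5292,.003,.0604,-11.7)
f=eyes.grab_frame("wrist"); 
cv2.imwrite("pics/w11.png",f["color"])
# sheet from w6 picture
o6=dict(tcp_pos=np.array([.5296,.0036,.1737]),orientation=np.array([.322,3.124,.001]))
R,t=wristcam(f,o6); im=cv2.imread("pics/w6.png")
m=cv2.inRange(im,(120,180,200),(235,255,255)); n,l,s,c=cv2.connectedComponentsWithStats(m)
i=l[180,322]; print(s[i],np.round(rect(f,l==i,.042,R,t),1))
f=eyes.grab_frame("side"); 
cv2.imwrite("pics/s11.png",cv2.resize(f["color"][120:240,220:390],None,fx=4,fy=4,interpolation=cv2.INTER_CUBIC))
E
```

```text
19.925 [ 0.38545669  0.63161088 -2.05304472] 0.04310371501282146
tcp [0.5292 0.0058 0.1145] yaw 168.32 turn 0.0 shift now [-0.05 -0.29  5.41] after yaw [-0.05 -0.29  5.41]
[ 293  124   59  129 7255] [529.8   2.6 130.   55.5 -12.1]
```

View pics/w11.png

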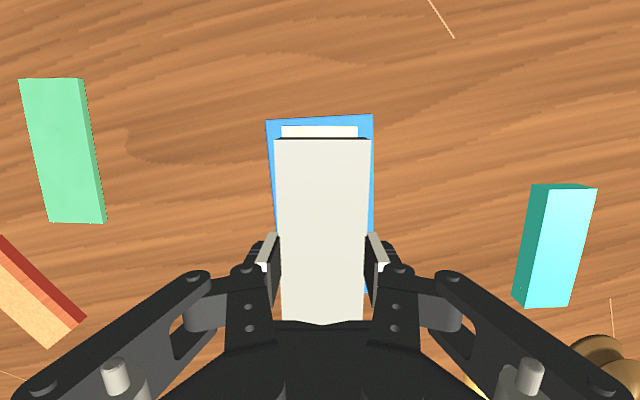

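View pics/s11.png

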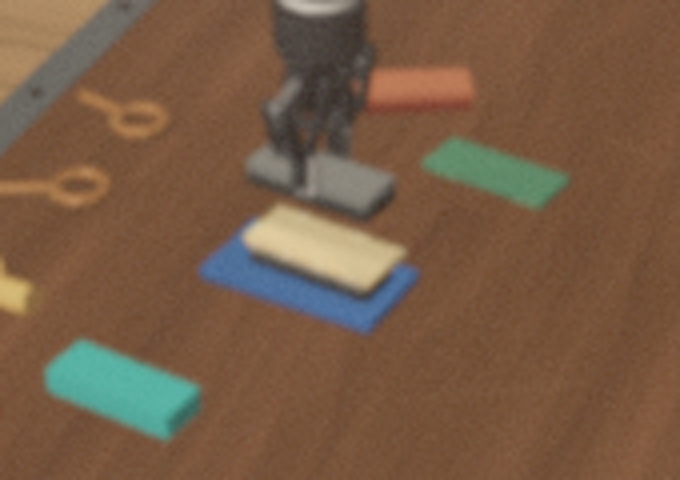

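The sheet checks out at (0.5298, 0.0026), -12.1°, and the stone is above it and in line. I'll lower it.

Request:
{"method": "carry_out", "body": {
  "series": "-0.05 -0.25 1 0 0.4;0 0 1 0 0.4;0 0 1 0 0.4;0 0 0.8 0 0.4;0 0 0.5 0 0.4;0 0 0.3 0 0.4;0 0 0.2 0 0.4;0 0 0 0 0.4"
}}

```text
clock: 21.02
tcp_pos: [0.5289, 0.0014, 0.0664]
orientation: [0.323, 3.125, -0.0]
contact_force: [-0.5, -0.3, -3.2]
grip_width: 0.0431
```

Request:
{"method": "carry_out", "body": {
  "series": "0 0 0.1 0 0.4;0 0 0.1 0 0.4;0 0 0 0 0.4"
}}

```text
clock: 21.4
tcp_pos: [0.5288, 0.0014, 0.0643]
orientation: [0.323, 3.125, -0.0]
contact_force: [0.4, -0.2, -2.6]
grip_width: 0.043
```

Request:
{"method": "carry_out", "body": {
  "series": "0 0.15 0.1 0 0.4;0 0 0.1 0 0.4;0 0 0.1 0 0.4;0 0 0 0 0.4"
}}

```text
clock: 21.9
tcp_pos: [0.529, 0.0028, 0.0612]
orientation: [-0.323, -3.125, 0.0]
contact_force: [-0.1, -0.3, -3.3]
grip_width: 0.0434
```

Request:
{"method": "carry_out", "body": {
  "series": "0 0 0.05 0 0.4;0 0 0 0 0.4"
}}

```text
clock: 22.15
tcp_pos: [0.5291, 0.0028, 0.0608]
orientation: [-0.323, -3.125, 0.0]
contact_force: [-0.9, -0.5, -3.1]
grip_width: 0.0429
```

Request:
{"method": "carry_out", "body": {
  "series": "0 0 0.1 0 0.4;0 0 0 0 0.4"
}}

```text
clock: 22.4
tcp_pos: [0.5292, 0.0029, 0.0604]
orientation: [0.323, 3.125, -0.001]
contact_force: [-2.7, -1.6, 5.1]
grip_width: 0.0432
```

Request:
{"method": "carry_out", "body": {
  "series": "0 0 0.05 0 0.4;0 0 0 0 0.4"
}}

```text
clock: 22.65
tcp_pos: [0.5292, 0.0029, 0.0604]
orientation: [0.323, 3.124, -0.001]
contact_force: [-4.5, -0.9, 11.0]
grip_width: 0.0432
```

Seated: contact came at the expected height and the force rose to 11 N. I'll release gently.

Request:
{"method": "carry_out", "body": {
  "series": "0 0 -0.05 0 0.48;0 0 0 0 0.55;0 0 0 0 0.62;0 0 0 0 0.75;0 0 -1 0 0.85;0 0 -3 0 1;0 0 -4 0 1;0 0 -4 0 1"
}}

```text
clock: 23.65
tcp_pos: [0.529, 0.0031, 0.1815]
orientation: [0.322, 3.125, 0.0]
contact_force: [0.4, -0.9, 0.8]
grip_width: 0.085
```

Request:
{"method": "carry_out", "body": {
  "series": "0 0 -1 0 1;0 0 0 0 1;0 0 0 0 1"
}}

```text
clock: 24.02
tcp_pos: [0.5283, 0.0026, 0.1887]
orientation: [-0.323, -3.123, 0.0]
contact_force: [-0.3, -0.8, 0.2]
grip_width: 0.0854
```

```bash
python3 - <<'E'
from h import *
o=r.get_obs(); print(o["clock"],o["contact_force"],o["grip_width"],o["tcp_pos"])
f=eyes.grab_frame("wrist"); R,t=wristcam(f,o)
cv2.imwrite("pics/w12.png",f["color"])
for q,z in (("upper_stone_centre",.064),("sheet_centre",.042)):
    for d in spotter.trace(f,q): print(q,d["confidence"],np.round(d["uv"]),np.round(rect(f,d["pixels"],z,R,t),1))
f=eyes.grab_frame("side"); 
cv2.imwrite("pics/s12.png",cv2.resize(f["color"][120:240,220:390],None,fx=4,fy=4,interpolation=cv2.INTER_CUBIC))
E
```

```text
24.025 [-0.2929543  -0.78029364  0.16030255] 0.08543257491319367 [0.52826268 0.00258158 0.18865483]
upper_stone_centre 0.87 [322. 188.] [529.4   1.5 120.2  44.9 -11.9]
upper_stone_centre 0.56 [508. 220.] [595.  177.7 106.2  51.3 -11.4]
sheet_centre 0.62 [623.  29.] [432.8 314.5  39.4  34.6 -83.1]
sheet_centre 0.55 [350. 163.] [529.    2.6 128.9  53.5 -11.8]
```

View pics/w12.png

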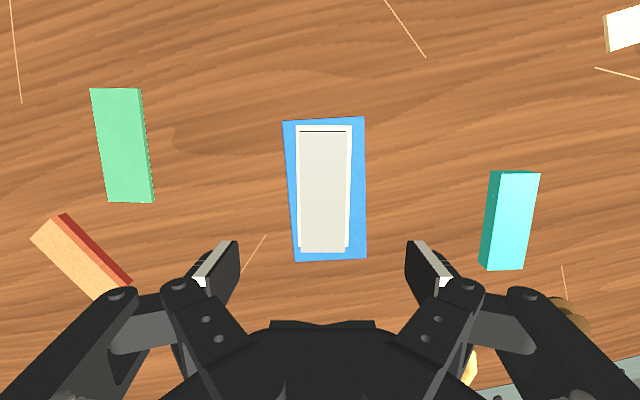

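View pics/s12.png

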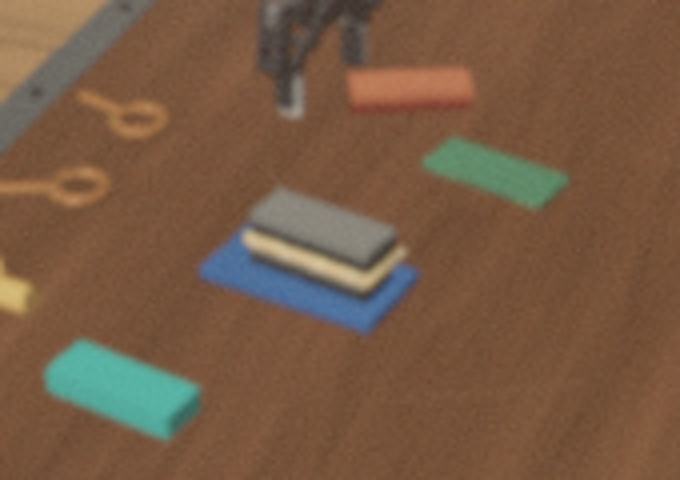

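The stack is flat and centred. In the wrist view the upper stone is at (324,190), with the sheet's rim showing evenly around it. I'm handing the job in.

```bash
python3 -c "
from bench import r
print(r.hand_in())"
```

```text
the job is handed in; nothing more can be done
None
```

The stack is built and handed in at about 24 s of the 62 s allowed; the hand-in gives no verdict. I laid the middle-sized plywood sheet on the lower grey stone and let go. Then I set the other grey stone on it by lowering it about 1 mm at a time until it touched, with force readings up to 11 N.

| Part | Last measurement of the centre (m) | Angle | From the lower stone |
|---|---|---|---|
| Lower stone, seen before placing | (0.529, 0.003) | −11.7° | – |
| Sheet, after placing | (0.529, 0.003) | −11.8° | about 1 mm, under 1° |
| Upper stone, after placing | (0.529, 0.002) | −11.9° | about 2 mm, under 1° |

- **Final check:** The side view shows all three layers flat, with the gripper open and clear above them.
- **Regrip:** My first grip on the upper stone had the fingertips too close to its bottom edge. I put it back down and gripped about 4 mm higher before carrying it over.
- **Not confirmed directly:** I did not measure the lower stone again after placing, because it was hidden under the sheet. It looked unmoved on the board.
- **Disagreements:** After I placed the sheet, the network missed it in one wrist picture and, with the arm in the way, in a top picture. I measured it by colour in the saved wrist picture instead: (0.530, 0.003), −12.1°. The other readings agreed.

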